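# Load the tilt stand and set its drag screw

## Task

Lay the compact test meter face up on the narrow sloped rest of the tilt stand, display end uphill, in line with the rest and with its foot against the lip, and let go of it. Then, to set the tilt drag under load, turn the stand's wing screw clockwise until it seats, back it off a quarter turn, and finish still gripping the wing at that setting so that it cannot creep. Leave the meter on the rest and the other things on the bench where they are.

Things in the scene. Friction and masses are not known exactly. Their poses are not given: they have to be found in the camera images.
- meter: Loose compact test meter, a grey box with a black face, about 0.22 kg: 118 mm long (its x), 56 mm wide (y), 28 mm thick (z). Origin at the centre of its underside; z points out of its face (display and dial up at the start), x towards the display end. Starts lying flat on the bench, display end roughly away from the robot.
- meter_foot (a point): Middle of the lower edge of the meter's foot end (the end with three sockets), on the underside, 59 mm from the meter's origin along its -x.
- meter_head (a point): Middle of the lower edge of the meter's display end, on the underside, 59 mm from the meter's origin along its +x.
- stand: Grey tilt stand fixed to the bench; its place and yaw vary. Base plate 130 mm (x) by 175 mm (y) by 12 mm, from y = -135 to +40 mm in its own frame. Origin on the bench under the sloped rest, 52 mm (level) uphill of the lip's inner side; z up; the rest climbs along its +x. A 24 mm thick post (top 50 mm above the bench) at y = -105 mm carries the wing screw.
- rest: Narrow aluminium rest on the stand, fixed at a 20 degree slope: plate 90 mm long, 44 mm wide, 6 mm thick, with a lip across its lower end (6 mm thick, 12 mm high). Origin on the plate's upper face at the lip's inner side, midway across, 45 mm above the bench; x uphill along the plate, y across, z out of its face. The meter overhangs it by 6 mm at each side and 28 mm at the upper end.
- wing: Flat steel wing on top of the wing screw, turning with it: 52 mm long (its x), 10 mm thick (its y), two round lobes. Origin on the screw's vertical axis at the wing's underside, 62 mm above the bench; z up; the top is 92 mm above the bench. Below it is a stem of 14 mm diameter, thicker than the wing (to 64 mm above the bench), so pinch it across its thickness with fingertips at 64 mm or higher.
- wing_grip (a point): On the screw's axis inside the wing, 79 mm above the bench, 17 mm above the wing's underside; same axes as the wing.
- thumbscrew (a joint): Angle of the wing screw, rad; grows clockwise seen from above (tightening). Seats on a hard stop at 3.0; starts between 0 and 1.2. It does not rise or sink as it turns; friction of about 0.06 N m holds it where it is left. A quarter turn back from the seat is 1.43. At 0 the wing's x lies along the stand's x; at angle a it is turned by -a about z.
- spray_can: Bystander: upright blue spray can, 52 mm across, 150 mm tall, origin at the centre of its base.
- screwdriver: Bystander: screwdriver 180 mm long, lying on the bench beyond the work.
- cup: Bystander: white cup, 72 mm across, 85 mm tall, origin at the centre of its base.
- pliers: Bystander: pliers, about 150 mm long, lying on the bench beyond the stand.
There are look-alikes about, which are no part of the job. There is more than one size of the meter; the job needs the smallest. Several things have the shape of the stand; the one meant has the colours described above.

How it is judged:
By the outcome, as a careful person would: the job done as asked, in the order asked, and still so for the second after the job is handed in, while the arm keeps its last pose, push and grip.
It also fails if it takes over 72 s, if anything falls off the work surface, if the arm or the gripper's body presses on something with over 40 N, if the wrist force passes 120 N, or if a joint passes its speed limit or range.

## Robot

A 6-joint arm with a two-finger parallel gripper is mounted at the origin on the work surface. World frame = base frame: x ahead of the robot, y to its left, z up, the work surface at z = 0. Lengths are in m, angles in rad, forces in N, time in s.
With the tool pointing down it reaches from about 0.35 to 0.85 m from the base axis. Payload 8.1 kg.
Tool frame: the origin (TCP) lies between the finger pads; the fingertips stand 14 mm ahead of it and the grasp point (between the pads) lies 5 mm behind it (robot.tcp_to_tips is the z of the fingertips in the tool frame, in m); z points along the fingers, y is the line along which they close (so a half turn about z gives the same grasp; the last joint's range is limited). The gripper opens to 93 mm and grips with 3 to 60 N. Pads are 15 mm wide; open, the fingers measure 128 mm over their backs; the gripper's body (75 mm by 188 mm) begins 65 mm behind the grasp point.
Start: joints at [1.134, 0.13, 1.488, -0, 1.523, -0.085], TCP at [0.207, 0.563, 0.233] pointing down, gripper open.
Joint ranges: [-2.96, 2.96], [-0.89, 2.26], [0.02, 2.5], [-1.34, 4.48], [0, 2.73], [-2.66, 2.66]. Speed limits (rad/s): [2.39, 2.39, 2.79, 3.14, 3.14, 3.14].

## Interface

Orientations are given as a rotation vector (axis times angle).
In Python, from plant import sensors, read_camera, robot gives the robot as it stands.
- The arm moves only by the shell command python3 -m inch 'ROWS' [FORCE]. ROWS is a JSON list of rows, 1 to 20 of them, each an object with the fields jaw (the finger opening in m), tx, ty, tz (the shift in m), rz (a turn about the tool's z in rad); a field left out counts as zero (the opening has to be given); each row shifts and turns the commanded pose from where the row before left it, along the tool's axes as they then stand; what a row does not reach is not made up. A row lasts 1/10 s, in which the tool goes at most 0.05 m and 0.15 rad, less where a joint would pass 70% of its speed; a pose out of reach is approached as far as the arm can. The fingers move at their own pace and stop on an object; FORCE is the grip in N (left out, the last holds). Time passes only in rows, so rows that do not move let the fingers close. It prints the time, the measured TCP pose, the force, the opening and the grip force at its end. Input that does not fit is refused with a message, and nothing moves.
- sensors.read_state(): the state, without advancing time (a new reading comes with each control period).
- read_camera(name): name is "scene" or "top" or "wrist"; returns a dict with "image" (480x640x3 uint8, red, green, blue), "depth" (480x640 float32, m along the optical axis (not along the pixel's ray), 0 where there is no reading), "fx", "fy", "cx", "cy" (pixels), "dist" ([k1, k2, p1, p2, k3] as OpenCV has them; the pictures are not rectified), "R" (3x3) and "t" (3): a world point X has camera coordinates R X + t. Camera axes: x right, y down, z forward; pixel columns grow to the right and rows downward; lengths in m; the calibration is good to about 2 mm. A picture is of the moment at which its call begins.
- robot.close_job(): hands the job in; it is judged then, once.
The state is a dict: "t": time; "q": joint angles; "dq": joint speeds; "joint_torque": joint torques, N m; "tool_pos": TCP position; "orientation": TCP orientation; "force": force on the tool from outside, world axes, zero at the start; "wrist_torque": the same for the moment, N m; "opening": finger opening in m; "gripper_force": force on a finger pad.
Only numpy, scipy, OpenCV 4.12 (cv2) and the standard library are available. Lean on these libraries where they do the work, as an engineer would, in place of code of your own. Each camera call takes 0.05 s, during which the arm holds its last target. There are 200 camera calls.

## Working session

There is one attempt and no reset: what is moved stays moved. The work goes in short steps, Python scripts to look and compute and a shell command to move; the robot and the scene stay as the last step left them, time stands still between calls to the robot, and variables do not carry over. Pictures are saved under pics/ and viewed, at most 10 in all, crops included, and the job is handed in when it is done.

```bash
ls; mkdir -p pics; python3 - <<'E'
from plant import sensors, read_camera, robot
import cv2,numpy as np
for n in("scene","top"):
    c=read_camera(n); cv2.imwrite(f"pics/{n}0.png",c["image"][:,:,::-1]); np.savez(f"{n}0.npz",**{k:np.array(v) for k,v in c.items()})
    print(n,c["fx"],c["fy"],c["cx"],c["cy"],c["dist"],c["R"],c["t"])
s=sensors.read_state();print(s)
E
```

```text
pics
scene 501.27721027871036 501.27721027871036 310.62445922167757 236.09402223437866 [-0.10760691  0.          0.          0.          0.        ] [[ 0.20615168  0.97842073  0.01394131]
 [ 0.78494378 -0.15684589 -0.59938521]
 [-0.58426428  0.13450741 -0.80033931]] [-0.2227543  -0.3831664   1.47853169]
top 518.8719293945734 518.8719293945734 319.56127404180813 226.87999252052595 [-0.00915984  0.          0.          0.          0.        ] [[ 0.00462058 -0.99991191  0.01244295]
 [-0.9963618  -0.00566237 -0.08503587]
 [ 0.08509883 -0.01200476 -0.99630019]] [0.094886   0.53538869 1.02094856]
{'t': 0.1, 'q': array([ 1.13362554e+00,  1.31079530e-01,  1.48917424e+00, -6.34497839e-05,
        1.52300196e+00, -8.54021584e-02]), 'dq': array([-0.0006867 , -0.00208653, -0.00255841, -0.00018801,  0.00165302,
        0.00022281]), 'joint_torque': array([-2.92903287e-04, -5.61332738e+01, -4.93102241e+01,  7.68645597e-02,
        2.90176825e-02, -6.33788864e-05]), 'tool_pos': array([0.20652677, 0.56280799, 0.23169386]), 'orientation': array([-5.49642946e-01, -3.09276188e+00,  2.54909602e-03]), 'force': array([ 0.36436364, -0.40719914, -0.08579073]), 'wrist_torque': array([-0.08340625,  0.02750181, -0.04235977]), 'gripper_force': 0.0, 'opening': 0.09306045848282267}
```

View pics/top0.png

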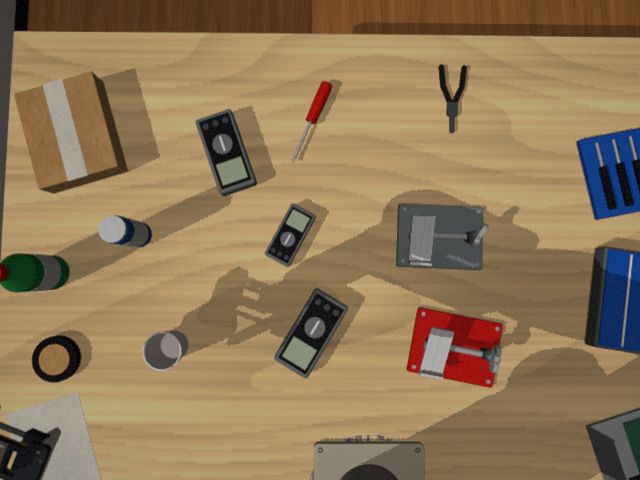

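View pics/scene0.png

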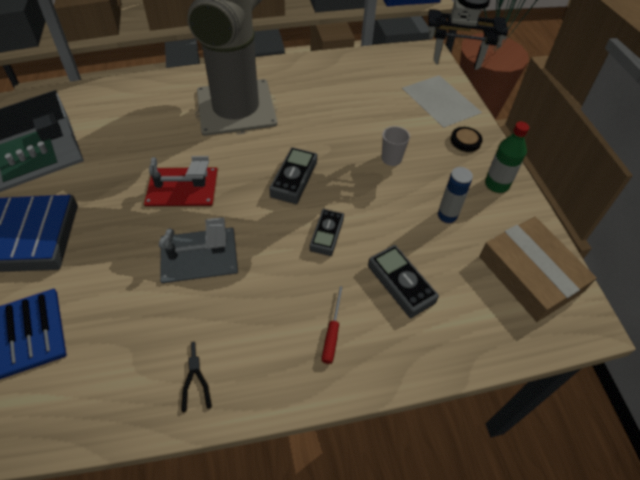

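The small meter is at about (291,235) in the top view, display end up-image. The grey stand is at (440,237), with its rest at (422,240) and its wing at (478,235). Next I'll measure them by colour masks.

```bash
cat > h.py <<'E'
import cv2,numpy as np
from scipy.spatial.transform import Rotation as Ro
def cast(c,px,z):
    px=np.asarray(px,float).reshape(-1,1,2)
    K=np.array([[c["fx"],0,c["cx"]],[0,c["fy"],c["cy"]],[0,0,1]],float)
    u=cv2.undistortPoints(px,K,np.asarray(c["dist"],float))[:,0]
    R=np.asarray(c["R"]);o=-R.T@np.asarray(c["t"])
    d=np.c_[u,np.ones(len(u))]@R
    return o+d*((z-o[2])/d[:,2])[:,None]
def proj(c,X):
    K=np.array([[c["fx"],0,c["cx"]],[0,c["fy"],c["cy"]],[0,0,1]],float)
    return cv2.projectPoints(np.asarray(X,float).reshape(-1,1,3),cv2.Rodrigues(np.asarray(c["R"]))[0],np.asarray(c["t"],float),K,np.asarray(c["dist"],float))[0][:,0]
def rect(pts):
    (cx,cy),(w,h),a=cv2.minAreaRect(np.asarray(pts,np.float32)[:,:2]*1000)
    b=cv2.boxPoints(((cx,cy),(w,h),a)); e=b[1]-b[0]; f=b[2]-b[1]
    l=e if np.hypot(*e)>np.hypot(*f) else f
    return np.array([cx,cy]),sorted((w,h)),np.degrees(np.arctan2(l[1],l[0]))
def axes(s):
    return Ro.from_rotvec(s["orientation"]).as_matrix()
E
python3 - <<'E'
from h import *
c=np.load("top0.npz");im=c["image"];hsv=cv2.cvtColor(im,cv2.COLOR_RGB2HSV)
m=(hsv[...,1]<75).astype(np.uint8)*255
n,L,st,ce=cv2.connectedComponentsWithStats(m)
for i in range(1,n):
    if st[i,4]>300 and 180<ce[i][0]<560: print(i,st[i],ce[i].round())
for nm,p,z in(("meter",(291,235),.028),("stand",(460,255),.012)):
    k=L[p[1],p[0]]
    if k==0: print(nm,"none",hsv[p[1],p[0]]);continue
    cn=max(cv2.findContours((L==k).astype(np.uint8),0,cv2.CHAIN_APPROX_NONE)[0],key=cv2.contourArea)[:,0]
    print(nm,rect(cast(c,cn,z)))
a=cv2.resize(im[190:285,250:520],None,fx=2.9,fy=2.9,interpolation=3)
b=cv2.resize(cv2.merge([m]*3)[190:285,250:520],None,fx=2.9,fy=2.9,interpolation=0)
cv2.imwrite("pics/a.png",np.vstack([a[:,:,::-1],b]))
E
```

```text
20 [439  65  25  68 406] [450. 101.]
23 [ 196  109   61   87 2806] [226. 153.]
50 [ 396  203   93   67 5454] [440. 236.]
52 [ 265  204   51   63 1546] [290. 234.]
64 [ 274  289   74   89 3045] [310. 333.]
68 [ 420  328   82   52 1719] [450. 354.]
83 [ 309  435  116   45 4336] [368. 460.]
meter (array([518.18188477, 156.8800354 ]), [55.70705032348633, 117.21577453613281], np.float32(-27.926142))
stand (array([ 518.21282959, -152.33758545]), [129.3168487548828, 186.0615692138672], np.float32(87.77537))
```

View pics/a.png

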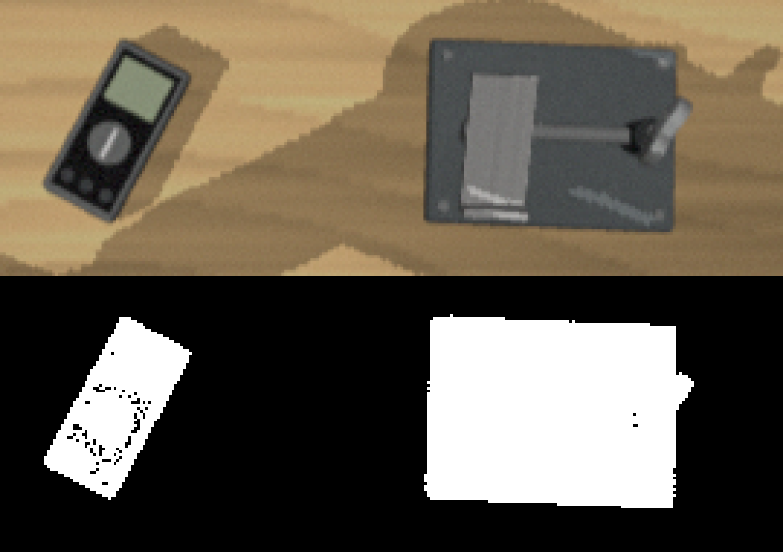

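```bash
python3 - <<'E'
from h import *
c=np.load("top0.npz");im=c["image"];hsv=cv2.cvtColor(im,cv2.COLOR_RGB2HSV)
m=(hsv[...,1]<75).astype(np.uint8); mm=np.zeros_like(m); mm[195:280,385:500]=m[195:280,385:500]
mm=cv2.morphologyEx(cv2.morphologyEx(mm,3,np.ones((5,5))),2,np.ones((25,25)))
cn=max(cv2.findContours(mm,0,1)[0],key=cv2.contourArea)[:,0]
ctr,sz,ang=rect(cast(c,cn,.012)); print(ctr,sz,ang)
yaw=np.radians(ang-90); ex=np.array([np.cos(yaw),np.sin(yaw)]);ey=np.array([-ex[1],ex[0]])
o=ctr+47.5*ey
print("stand o",o,"yaw",np.degrees(yaw),"wing",o-105*ey,"lip",o-52*ex)
# wing top: bright pixels
w=(hsv[...,2]>115)&(hsv[...,1]<60); w[:,:465]=0;w[:215]=0;w[252:]=0;w[:,495:]=0
p=np.argwhere(w)[:,::-1]; print(len(p),rect(cast(c,p,.085)))
# rest edges: bright in stand
r=((hsv[...,2]>95)&(hsv[...,1]<60)).astype(np.uint8); r[:,:400]=0;r[:,436:]=0;r[:212]=0;r[268:]=0
cn=max(cv2.findContours(r,0,1)[0],key=cv2.contourArea)[:,0]
print("rest px",cv2.minAreaRect(cn))
# predicted rest corner px
R=Ro.from_euler('zy',[yaw,-np.radians(20)]).as_matrix(); l=np.r_[o-52*ex,45]/1000
for q in [(0,22),(0,-22),(90,-22),(90,22)]: print(proj(c,l+R@np.array([*q,0])/1000))
from plant import sensors
s=sensors.read_state();print(axes(s).round(3),s["tool_pos"])
E
```

```text
[ 518.46240234 -146.53536987] [129.3915557861328, 173.8155517578125] 88.738014
stand o [519.50854361 -99.04689026] yaw -1.2619857 wing [ 517.19602096 -204.02142334] lip [467.521155   -97.90164089]
76 (array([ 516.98962402, -206.84564209]), [9.124750137329102, 36.2491455078125], np.float32(-36.832775))
rest px ((422.65484619140625, 237.97000122070312), (24.256290435791016, 45.91368865966797), 4.969740867614746)
[[408.08651105 260.40218204]]
[[430.42154129 260.97514115]]
[[434.47416465 216.46504119]]
[[411.61601204 215.83653758]]
[[-0.939  0.345 -0.001]
 [ 0.345  0.939 -0.002]
 [ 0.    -0.002 -1.   ]] [0.20652677 0.56280799 0.23169386]
```

The meter measures 117x56 mm, which matches the small one. I'll move above it at the current height.

```bash
python3 -m inch '[{"jaw":0.093,"tx":-0.027,"ty":-0.0171},{"jaw":0.093,"tx":-0.027,"ty":-0.0171},{"jaw":0.093,"tx":-0.027,"ty":-0.0171},{"jaw":0.093,"tx":-0.027,"ty":-0.0171},{"jaw":0.093,"tx":-0.027,"ty":-0.0171},{"jaw":0.093,"tx":-0.027,"ty":-0.0171},{"jaw":0.093,"tx":-0.027,"ty":-0.0171},{"jaw":0.093,"tx":-0.027,"ty":-0.0171},{"jaw":0.093,"tx":-0.027,"ty":-0.0171},{"jaw":0.093,"tx":-0.027,"ty":-0.0171},{"jaw":0.093,"tx":-0.027,"ty":-0.0171},{"jaw":0.093,"tx":-0.027,"ty":-0.0171},{"jaw":0.093,"tx":-0.027,"ty":-0.0171},{"jaw":0.093,"tx":-0.027,"ty":-0.0171},{"jaw":0.093,"tx":-0.027,"ty":-0.0171},{"jaw":0.093,"tx":-0.027,"ty":-0.0171},{"jaw":0.093,"rz":0.134},{"jaw":0.093}]'
cat > rel.py <<'E'
# usage: rel.py x y z yaw_of_tool_y_deg : remaining move, in tool axes as they stand
import sys
from h import *
from plant import sensors
s=sensors.read_state();A=axes(s)
g=np.array([float(v) for v in sys.argv[1:4]])
yt=np.degrees(np.arctan2(A[1,1],A[0,1])); d=float(sys.argv[4])-yt; d=(d+90)%180-90
print("t",s["t"],"pos",s["tool_pos"].round(4),"yaw tool y",yt.round(2),"q6",s["q"][5].round(3),"tilt",A[:,2].round(4))
print("move",(A.T@(g-s["tool_pos"])).round(4),"turn",np.radians(-d).round(4))
E
python3 rel.py .5182 .1569 .017 62.1
python3 - <<'E'
from h import *
from plant import read_camera
c=read_camera("wrist");cv2.imwrite("pics/w1.png",c["image"][:,:,::-1]);np.savez("w1.npz",**{k:np.array(v) for k,v in c.items()})
E
```

```text
t: 1.9
tool_pos: [0.5181, 0.1567, 0.232]
orientation: [-0.762, -3.047, 0.001]
force: [-0.0, -0.4, 0.4]
opening: 0.0924
gripper_force: 0.0
t 1.9 pos [0.5181 0.1567 0.232 ] yaw tool y 61.92 q6 -0.882 tilt [-1.2e-03 -2.0e-04 -1.0e+00]
move [-2.00e-04  4.00e-04  2.15e-01] turn -0.0031
```

View pics/w1.png

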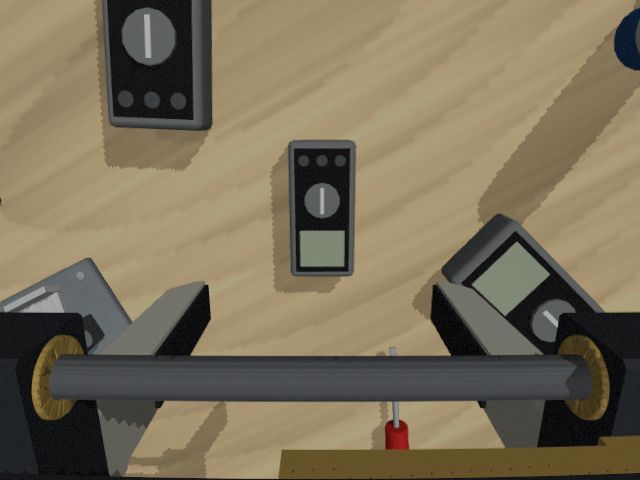

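The small meter sits centred between the fingers at (322,208), with its display end at (322,250). I'll check its pose with the wrist calibration.

```bash
python3 - <<'E'
from h import *
c=np.load("w1.npz");hsv=cv2.cvtColor(c["image"],cv2.COLOR_RGB2HSV)
m=(hsv[...,1]<75).astype(np.uint8);m[:120]=0;m[300:]=0;m[:,:250]=0;m[:,400:]=0
cn=max(cv2.findContours(m,0,1)[0],key=cv2.contourArea)[:,0]
print(rect(cast(c,cn,.028)))
E
```

```text
(array([516.47460938, 175.29246521]), [85.72313690185547, 131.3726806640625], np.float32(-28.112288))
```

```bash
python3 -m inch '[{"jaw":0.093,"tz":0.03},{"jaw":0.093,"tz":0.03},{"jaw":0.093,"tz":0.03},{"jaw":0.093,"tz":0.03},{"jaw":0.093,"tz":0.03},{"jaw":0.093,"tz":0.03},{"jaw":0.093,"tz":0.02},{"jaw":0.093,"tz":0.013},{"jaw":0.093},{"jaw":0.04},{"jaw":0.04},{"jaw":0.04},{"jaw":0.04},{"jaw":0.04},{"jaw":0.04},{"jaw":0.04}]' 15
python3 rel.py .5182 .1569 .2 62.1
```

```text
t: 3.55
tool_pos: [0.5184, 0.1576, 0.0201]
orientation: [0.755, 3.049, 0.001]
force: [-0.7, -0.2, 4.0]
opening: 0.056
gripper_force: 15.0
t 3.55 pos [0.5184 0.1576 0.0201] yaw tool y 62.17 q6 -0.884 tilt [ 7.e-04  2.e-04 -1.e+00]
move [-0.0003 -0.0006 -0.1799] turn 0.0011
```

```bash
python3 -m inch '[{"jaw":0.04,"tz":-0.03},{"jaw":0.04,"tz":-0.04},{"jaw":0.04,"tz":-0.04,"rz":-0.115},{"jaw":0.04,"tz":-0.04,"rz":-0.115},{"jaw":0.04,"tz":-0.04,"rz":-0.115},{"jaw":0.04,"tz":-0.03,"rz":-0.115},{"jaw":0.04,"tx":-0.01,"ty":-0.034},{"jaw":0.04,"tx":-0.01,"ty":-0.034},{"jaw":0.04,"tx":-0.01,"ty":-0.034},{"jaw":0.04,"tx":-0.01,"ty":-0.034},{"jaw":0.04,"tx":-0.01,"ty":-0.034},{"jaw":0.04,"tx":-0.01,"ty":-0.034},{"jaw":0.04,"tx":-0.01,"ty":-0.034},{"jaw":0.04,"tx":-0.01,"ty":-0.034},{"jaw":0.04,"tx":-0.01,"ty":-0.034},{"jaw":0.04},{"jaw":0.04}]'
python3 - <<'E'
from h import *
from plant import read_camera
c=read_camera("wrist");cv2.imwrite("pics/w2.png",c["image"][:,:,::-1]);np.savez("w2.npz",**{k:np.array(v) for k,v in c.items()})
E
```

```text
t: 5.25
tool_pos: [0.5995, -0.1512, 0.2383]
orientation: [-0.043, -3.139, -0.002]
force: [-0.4, 0.6, -3.3]
opening: 0.056
gripper_force: 15.0
```

View pics/w2.png

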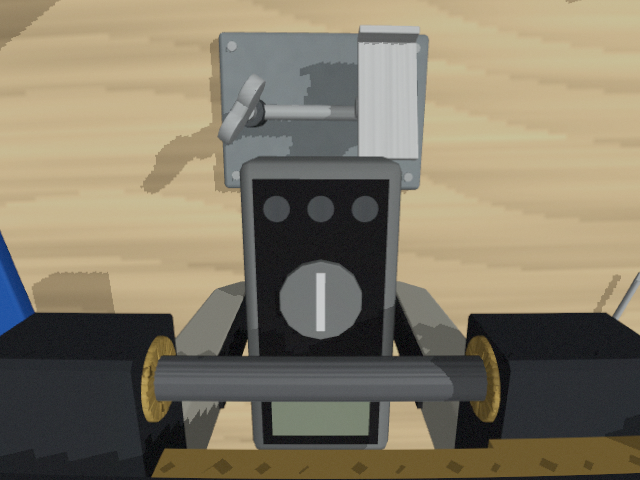

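Rest: upper-end corners near (358,158) and (418,160), lip near (390,35). Wing: lobes at (253,88) and (229,128). I'll refine these in code.

```bash
python3 - <<'E'
from h import *
c=np.load("w2.npz");im=c["image"];g=cv2.GaussianBlur(cv2.cvtColor(im,cv2.COLOR_RGB2GRAY),(3,3),0).astype(float)
def edgex(r,a,b,sgn):
    d=np.diff(g[r,a:b])*sgn; i=d.argmax(); return a+i+.5
rows=np.arange(60,150,5)
S=np.sin(np.radians(20));Cc=np.cos(np.radians(20))
def plane(px):  # cast on rest's upper plane: iterate height with x
    out=[]
    for p in px:
        z=.06
        for _ in range(20):
            X=cast(c,[p],z)[0]; z=.045+(X[0]-lipx)*S/Cc
        out.append(X)
    return np.array(out)
for r in(70,100,130): print(r,[int(v) for v in g[r,350:366:2]],[int(v) for v in g[r,410:430:2]])
print("col 390",[int(v) for v in g[148:168:2,390]])
L=[(edgex(r,350,366,1),r) for r in rows]; Rr=[(edgex(r,408,428,-1),r) for r in rows]
top=[(x,148+np.diff(g[148:168,x]).__neg__().argmax()+.5) for x in(370,380,390,400,410)]
lipx=.4675
for _ in range(5):
    t=cast(c,top,.045+.09*S); lipx=t[:,0].mean()-.09*Cc
PL=plane(L);PR=plane(Rr)
for n,P in(("L",PL),("R",PR)):
    k,b=np.polyfit(P[:,0],P[:,1],1); print(n,"yaw",np.degrees(np.arctan(k)),"y@.5175",k*.5175+b, "scatter",np.std(P[:,1]-k*P[:,0]-b))
print("top edge x",t[:,:2].round(4),"lipx",lipx)
# base plate corners-of-plate edges
hsv=cv2.cvtColor(im,cv2.COLOR_RGB2HSV)
w=((g>128)&(hsv[...,1]<60)).astype(np.uint8); w[:,:215]=0;w[:,272:]=0;w[:68]=0;w[148:]=0
cn=max(cv2.findContours(w,0,1)[0],key=cv2.contourArea)[:,0]; print(cv2.contourArea(cn),cv2.minAreaRect(cn))
print("wing",rect(cast(c,cn,.088)))
E
```

```text
70 [97, 96, 97, 95, 139, 189, 190, 191] [192, 191, 191, 170, 130, 129, 129, 127, 139, 180]
100 [98, 99, 91, 95, 138, 188, 190, 190] [191, 192, 191, 179, 133, 129, 128, 135, 169, 175]
130 [99, 99, 100, 98, 133, 187, 190, 191] [190, 191, 190, 188, 147, 130, 137, 176, 184, 184]
col 390 [187, 187, 187, 188, 186, 131, 83, 92, 105, 109]
L yaw -2.29886428848035 y@.5175 -0.12126887390552869 scatter 4.034057934248774e-06
R yaw -2.4243012456055646 y@.5175 -0.07837437066029804 scatter 0.0002063444855855687
top edge x [[ 0.5504 -0.1143]
 [ 0.5506 -0.107 ]
 [ 0.5515 -0.0998]
 [ 0.5516 -0.0925]
 [ 0.5518 -0.0853]] lipx 0.4665951186009497
1840.5 ((246.08851623535156, 102.22036743164062), (49.6204719543457, 72.28218078613281), 4.68589973449707)
wing (array([ 511.19192505, -199.3039093 ]), [33.39910888671875, 48.480995178222656], np.float32(-9.475247))
```

```bash
python3 rel.py .5227 -.1000 .105 87.65
```

```text
t 5.3 pos [ 0.5995 -0.1503  0.2386] yaw tool y 88.49 q6 -1.873 tilt [-0.0018  0.0011 -1.    ]
move [0.0779 0.0481 0.1338] turn 0.0147
```

```bash
python3 -m inch '[{"jaw":0.04,"tx":0.026,"ty":0.016},{"jaw":0.04,"tx":0.026,"ty":0.016},{"jaw":0.04,"tx":0.026,"ty":0.016},{"jaw":0.04,"tz":0.03,"rz":0.0147},{"jaw":0.04,"tz":0.03},{"jaw":0.04,"tz":0.03},{"jaw":0.04,"tz":0.025},{"jaw":0.04,"tz":0.015},{"jaw":0.04},{"jaw":0.04}]' 15
python3 rel.py .5227 -.1000 .087 87.65;python3 rel.py .5227 -.1000 .087 87.65
python3 - <<'E'
from h import *
from plant import read_camera
c=read_camera("scene");cv2.imwrite("pics/s3.png",cv2.resize(c["image"][180:300,130:280],None,fx=4,fy=4,interpolation=2)[:,:,::-1])
E
```

```text
t: 6.3
tool_pos: [0.5237, -0.1002, 0.1104]
orientation: [0.062, 3.14, -0.0]
force: [0.1, 0.2, -3.5]
opening: 0.056
gripper_force: 15.0
t 6.3 pos [ 0.5237 -0.1002  0.1104] yaw tool y 87.72 q6 -1.816 tilt [ 5.e-04 -1.e-04 -1.e+00]
move [0.001  0.0002 0.0234] turn 0.0012
t 6.3 pos [ 0.5237 -0.1002  0.1104] yaw tool y 87.72 q6 -1.816 tilt [ 5.e-04 -1.e-04 -1.e+00]
move [0.001  0.0002 0.0234] turn 0.0012
```

View pics/s3.png

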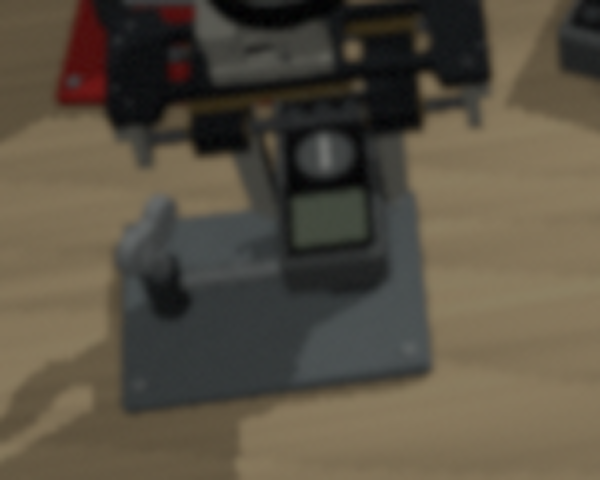

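The scene crop shows the meter held level over the rest, with its head at (335,270) and the wing clear at (150,240). I'll descend until it touches, with a lighter grip so it can pivot.

```bash
python3 -m inch '[{"jaw":0.04,"tz":0.008},{"jaw":0.04,"tz":0.004},{"jaw":0.04,"tz":0.003},{"jaw":0.04}]' 8
python3 -m inch '[{"jaw":0.04,"tz":0.003},{"jaw":0.04,"tz":0.003},{"jaw":0.04}]' 6
```

```text
t: 6.75
tool_pos: [0.5232, -0.1007, 0.0944]
orientation: [-0.064, -3.141, -0.0]
force: [0.8, 0.8, -2.6]
opening: 0.0562
gripper_force: 8.0
t: 7.05
tool_pos: [0.5231, -0.1007, 0.0881]
orientation: [-0.064, -3.14, -0.0]
force: [-0.1, 0.4, -2.6]
opening: 0.0557
gripper_force: 6.0
```

```bash
python3 -m inch '[{"jaw":0.04,"tz":0.002},{"jaw":0.04,"tx":0.002,"tz":0.0007},{"jaw":0.04,"tx":0.002,"tz":0.0007},{"jaw":0.04}]' 6
python3 -m inch '[{"jaw":0.04,"tx":0.002,"tz":0.0007},{"jaw":0.04,"tx":0.002,"tz":0.0007},{"jaw":0.04}]' 6
cat > face.py <<'E'
from h import *
from plant import read_camera
import sys
c=read_camera("wrist");cv2.imwrite(sys.argv[1],c["image"][:,:,::-1]);D=c["depth"]
K=np.array([[c["fx"],0,c["cx"]],[0,c["fy"],c["cy"]],[0,0,1]],float)
v,u=np.mgrid[0:480:2,0:640:2].reshape(2,-1);d=D[v,u]
un=cv2.undistortPoints(np.c_[u,v].astype(float).reshape(-1,1,2),K,np.asarray(c["dist"],float))[:,0]
X=(np.c_[un,np.ones(len(un))]*d[:,None]-c["t"])@c["R"]
hsv=cv2.cvtColor(c["image"],cv2.COLOR_RGB2HSV)[v,u]
ok=(d>0)&(abs(X[:,1]+.1)<.022)&(X[:,0]>.44)&(X[:,0]<.62)&(X[:,2]<.135)&(X[:,2]>.05)
P=X[ok]
for x0 in np.arange(.44,.62,.01):
    q=P[(P[:,0]>x0)&(P[:,0]<x0+.01)]
    if len(q)>10: print(x0.round(2),len(q),np.percentile(q[:,2],[10,50,90]).round(4))
E
python3 face.py pics/w4.png
```

```text
t: 7.45
tool_pos: [0.5199, -0.1004, 0.0855]
orientation: [0.064, 3.139, 0.0]
force: [2.2, 0.0, -2.3]
opening: 0.0559
gripper_force: 6.0
t: 7.75
tool_pos: [0.518, -0.1004, 0.0858]
orientation: [0.063, 3.135, -0.001]
force: [7.8, 2.0, 0.7]
opening: 0.0559
gripper_force: 6.0
0.45 267 [0.0529 0.0685 0.0722]
0.46 818 [0.0728 0.0753 0.0772]
0.47 830 [0.0777 0.0792 0.0806]
0.48 868 [0.0809 0.0826 0.0843]
0.49 892 [0.0848 0.0878 0.0904]
0.5 867 [0.0889 0.0918 0.094 ]
0.51 814 [0.0921 0.094  0.0957]
0.52 672 [0.095  0.0964 0.0976]
0.54 681 [0.1039 0.1053 0.1067]
0.55 778 [0.1066 0.108  0.1092]
```

View pics/w4.png

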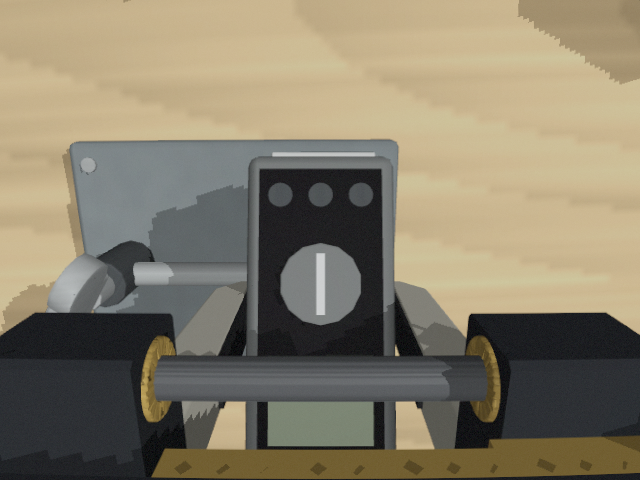

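The face slope measures 20.0°, the foot is against the lip (white line at y≈155), and there is 7.8 N of contact. I'll release and lift.

```bash
python3 -m inch '[{"jaw":0.093},{"jaw":0.093},{"jaw":0.093},{"jaw":0.093},{"jaw":0.093},{"jaw":0.093,"tz":-0.02},{"jaw":0.093,"tz":-0.03},{"jaw":0.093,"tz":-0.04},{"jaw":0.093,"tz":-0.04},{"jaw":0.093,"tx":-0.03,"tz":-0.02},{"jaw":0.093,"tx":-0.04,"ty":-0.03},{"jaw":0.093,"tx":-0.02,"ty":-0.03},{"jaw":0.093},{"jaw":0.093}]'
python3 face.py pics/w5.png; python3 - <<'E'
from h import *
from plant import read_camera
c=read_camera("wrist");np.savez("w5.npz",**{k:np.array(v) for k,v in c.items()})
E
```

```text
t: 9.2
tool_pos: [0.6026, -0.1643, 0.2328]
orientation: [-0.065, -3.139, -0.001]
force: [-0.2, 1.5, 1.0]
opening: 0.0925
gripper_force: 0.0
0.46 235 [0.0712 0.0737 0.0756]
0.47 246 [0.0762 0.0776 0.0793]
0.48 245 [0.0794 0.081  0.0828]
0.49 259 [0.0833 0.0865 0.089 ]
0.5 254 [0.0877 0.0903 0.0927]
0.51 264 [0.0908 0.0927 0.0946]
0.52 267 [0.0938 0.0956 0.0977]
0.53 266 [0.0982 0.0999 0.1017]
0.54 272 [0.1019 0.1035 0.1052]
0.55 270 [0.1054 0.107  0.1085]
0.56 253 [0.1076 0.1088 0.1096]
0.57 95 [0.0914 0.0981 0.1038]
```

View pics/w5.png

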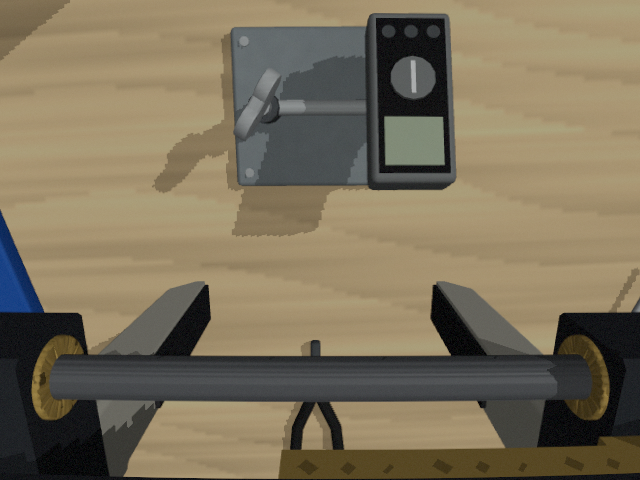

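The meter lies on the rest, released, at (412,100), and the wing spans (272,78) to (245,128). I'll quantify both from the depth.

```bash
cat > q.py <<'E'
from h import *
import sys
def cloud(c):
    D=c["depth"];K=np.array([[c["fx"],0,c["cx"]],[0,c["fy"],c["cy"]],[0,0,1]],float)
    v,u=np.mgrid[0:480,0:640].reshape(2,-1);d=D[v,u]
    un=cv2.undistortPoints(np.c_[u,v].astype(float).reshape(-1,1,2),K,np.asarray(c["dist"],float))[:,0]
    X=(np.c_[un,np.ones(len(un))]*d[:,None]-np.asarray(c["t"]))@np.asarray(c["R"])
    return X[d>0]
def report(c):
    X=cloud(c)
    R=Ro.from_euler('zy',[np.radians(-2.35),-np.radians(20)]).as_matrix();l=np.array([.4666,-.0977,.045])
    Y=(X-l)@R; P=Y[(abs(Y[:,2]-.028)<.006)&(abs(Y[:,1])<.05)&(Y[:,0]>-.03)&(Y[:,0]<.15)]
    print("meter in rest: ",rect(P),"x range",np.percentile(P[:,0],[.5,99.5]).round(4),"face z",np.median(P[:,2]))
    W=X[(X[:,2]>.074)&(X[:,2]<.096)&(abs(X[:,0]-.5143)<.04)&(abs(X[:,1]+.2047)<.04)]
    m=W[:,:2].mean(0);ev,V=np.linalg.eigh(np.cov(W[:,:2].T));a=np.degrees(np.arctan2(V[1,1],V[0,1]))
    print("wing",len(W),rect(W),"pca",m,(a+90)%180-90)
if __name__=="__main__": report(np.load(sys.argv[1]))
E
python3 q.py w5.npz; python3 rel.py .5143 -.2047 .080 53
```

```text
meter in rest:  (array([59.38187027, -0.87872505]), [56.572139739990234, 117.89063262939453], np.float32(0.33677986)) x range [0.002  0.1178] face z 0.02769442401569827
wing 1366 (array([ 515.28643799, -204.72052002]), [10.461994171142578, 51.85820388793945], np.float32(-33.393818)) pca [ 0.51507562 -0.2035552 ] -33.42619187738953
t 9.3 pos [ 0.6023 -0.1633  0.2336] yaw tool y 87.69 q6 -1.877 tilt [-7.e-04  6.e-04 -1.e+00]
move [ 0.0862 -0.0451  0.1536] turn 0.6055
```

The meter is well placed: 0.4 mm from ideal along the rest, 0.9 mm lateral, 0.3° yaw. The wing is at (0.5152,-0.2047), angle ≈0.54 rad. I'll move above it.

```bash
python3 -m inch '[{"jaw":0.06,"rz":0.136},{"jaw":0.06,"rz":0.136},{"jaw":0.06,"rz":0.136},{"jaw":0.06,"rz":0.135},{"jaw":0.06,"tx":0.0168,"ty":-0.0274},{"jaw":0.06,"tx":0.0168,"ty":-0.0274},{"jaw":0.06,"tx":0.0168,"ty":-0.0274},{"jaw":0.06,"tz":0.04},{"jaw":0.06,"tz":0.04},{"jaw":0.06,"tz":0.02},{"jaw":0.06},{"jaw":0.06}]'
python3 rel.py .5152 -.2047 .080 56.6
```

```text
t: 10.5
tool_pos: [0.5155, -0.2041, 0.1347]
orientation: [0.902, 3.009, 0.0]
force: [0.1, -0.8, 1.1]
opening: 0.0602
gripper_force: 0.0
t 10.5 pos [ 0.5155 -0.2041  0.1347] yaw tool y 56.61 q6 -1.458 tilt [ 3.e-04 -1.e-04 -1.e+00]
move [-0.0001 -0.0006  0.0547] turn 0.0003
```

```bash
python3 -m inch '[{"jaw":0.06,"tz":0.02},{"jaw":0.06,"tz":0.02},{"jaw":0.06,"tz":0.0135},{"jaw":0.06},{"jaw":0.005},{"jaw":0.005},{"jaw":0.005},{"jaw":0.005},{"jaw":0.005},{"jaw":0.005}]' 25
python3 rel.py .5152 -.2047 .080 56.6
```

```text
t: 11.5
tool_pos: [0.5155, -0.2048, 0.0805]
orientation: [0.904, 3.009, -0.0]
force: [-0.0, 0.0, -0.2]
opening: 0.0164
gripper_force: 0.0
t 11.5 pos [ 0.5155 -0.2048  0.0805] yaw tool y 56.56 q6 -1.458 tilt [ 1.e-04 -0.e+00 -1.e+00]
move [ 0.0003 -0.0001  0.0005] turn -0.0006
```

Still closing.

```bash
python3 -m inch '[{"jaw":0.005},{"jaw":0.005},{"jaw":0.005}]' 30
python3 -m inch '[{"jaw":0.005,"rz":0.12},{"jaw":0.005,"rz":0.12},{"jaw":0.005,"rz":0.12},{"jaw":0.005,"rz":0.12},{"jaw":0.005,"rz":0.12},{"jaw":0.005}]'
python3 -c "
from plant import sensors;s=sensors.read_state();print(s['wrist_torque'],s['q'])"; python3 rel.py .5152 -.2047 .080 0
```

```text
t: 11.8
tool_pos: [0.5156, -0.2045, 0.0804]
orientation: [0.903, 3.009, 0.001]
force: [1.9, 1.3, 1.1]
opening: 0.0098
gripper_force: 30.0
t: 12.4
tool_pos: [0.5154, -0.2048, 0.0804]
orientation: [-1.755, -2.606, 0.0]
force: [-1.7, 1.5, 1.2]
opening: 0.01
gripper_force: 30.0
[ 0.20910118  0.14244959 -0.08786865] [-4.70569150e-01  1.35439196e-01  1.77007191e+00 -1.41119294e-04
  1.23628318e+00 -8.55886244e-01]
t 12.4 pos [ 0.5154 -0.2048  0.0804] yaw tool y 22.08 q6 -0.856 tilt [-2.e-04 -0.e+00 -1.e+00]
move [ 0.0001 -0.0001  0.0004] turn 0.3854
```

```bash
python3 -m inch '[{"jaw":0.005,"rz":0.125},{"jaw":0.005,"rz":0.125},{"jaw":0.005,"rz":0.125},{"jaw":0.005,"rz":0.125},{"jaw":0.005,"rz":0.125},{"jaw":0.005,"rz":0.125},{"jaw":0.005,"rz":0.125},{"jaw":0.005,"rz":0.125},{"jaw":0.005,"rz":0.125},{"jaw":0.005,"rz":0.125},{"jaw":0.005,"rz":0.125},{"jaw":0.005,"rz":0.125},{"jaw":0.005,"rz":0.125},{"jaw":0.005,"rz":0.1},{"jaw":0.005}]' | tail -3
cat > a.py <<'E'
from h import *
from plant import sensors
s=sensors.read_state();A=axes(s);yt=np.degrees(np.arctan2(A[1,1],A[0,1]))
print("t",s["t"],"a",np.radians((90-yt-2.35)%360).round(3),"Mz",s["wrist_torque"].round(3),"q6",s["q"][5].round(3),s["tool_pos"].round(4),"open",s["opening"])
E
python3 a.py
python3 -m inch '[{"jaw":0.005,"rz":0.03},{"jaw":0.005,"rz":0.03},{"jaw":0.005}]'|tail -2; python3 a.py
python3 -m inch '[{"jaw":0.005,"rz":0.03},{"jaw":0.005,"rz":0.03},{"jaw":0.005}]'|tail -2; python3 a.py
```

```text
force: [-5.7, 3.2, 5.9]
opening: 0.0099
gripper_force: 30.0
t 13.9 a 2.867 Mz [ 0.56   1.11  -0.025] q6 0.867 [ 0.5145 -0.2043  0.0803] open 0.009892294250431567
opening: 0.0092
gripper_force: 30.0
t 14.2 a 2.924 Mz [0.596 1.115 0.014] q6 0.924 [ 0.5145 -0.2043  0.0804] open 0.00919116473234711
opening: 0.0099
gripper_force: 30.0
t 14.5 a 2.984 Mz [ 0.687  1.142 -0.037] q6 0.984 [ 0.5145 -0.2043  0.0804] open 0.009919268804663523
```

```bash
for i in 1; do python3 -m inch '[{"jaw":0.005,"rz":0.02},{"jaw":0.005,"rz":0.02},{"jaw":0.005}]'|tail -2; python3 a.py
python3 -m inch '[{"jaw":0.005,"rz":0.03},{"jaw":0.005,"rz":0.03},{"jaw":0.005}]'|tail -2; python3 a.py; done
```

```text
opening: 0.0094
gripper_force: 30.0
t 14.8 a 3.023 Mz [0.621 1.111 0.395] q6 1.023 [ 0.5145 -0.2042  0.0803] open 0.009366349966379679
opening: 0.0107
gripper_force: 30.3
t 15.1 a 3.084 Mz [0.665 0.886 0.406] q6 1.084 [ 0.5147 -0.2042  0.0803] open 0.010653955189997042
```

It has seated: the moment jumps to 0.4 N·m at a≈3.0. I'll back off to 1.43.

```bash
python3 -m inch '[{"jaw":0.005,"rz":-0.125},{"jaw":0.005,"rz":-0.125},{"jaw":0.005,"rz":-0.125},{"jaw":0.005,"rz":-0.125},{"jaw":0.005,"rz":-0.125},{"jaw":0.005,"rz":-0.125},{"jaw":0.005,"rz":-0.125},{"jaw":0.005,"rz":-0.125},{"jaw":0.005,"rz":-0.125},{"jaw":0.005,"rz":-0.125},{"jaw":0.005,"rz":-0.125},{"jaw":0.005,"rz":-0.125},{"jaw":0.005,"rz":-0.125},{"jaw":0.005,"rz":-0.029},{"jaw":0.005},{"jaw":0.005}]'|tail -3
python3 a.py; python3 - <<'E'
from h import *
from q import report,cloud
from plant import read_camera
W=[read_camera(n) for n in("wrist","scene","top")]
def fit(h):return cv2.resize(h["image"],(400,300))[:,:,::-1]
cv2.imwrite("pics/f.png",np.vstack([np.hstack([fit(W[0]),cv2.resize(W[1]["image"][170:290,130:290],(400,300))[:,:,::-1]]),np.hstack([cv2.resize(W[2]["image"][180:300,360:520],(400,300))[:,:,::-1],fit(W[1])])]))
for w in W[:2]:
    try: report(w)
    except Exception as e: print(e)
E
```

```text
force: [-2.7, 3.6, 4.4]
opening: 0.0096
gripper_force: 30.0
t 16.7 a 1.435 Mz [0.542 0.791 0.072] q6 -0.565 [ 0.5152 -0.2045  0.0803] open 0.009560135764099933
meter in rest:  (array([ 59.60078812, -11.79126167]), [35.57288360595703, 117.99678039550781], np.float32(1.1362803)) x range [0.003  0.1178] face z 0.027855683622980035
wing 4837 (array([ 514.49273682, -197.91421509]), [31.389789581298828, 33.01519775390625], np.float32(52.75692)) pca [ 0.51449662 -0.19605033] -79.93576359855649
meter in rest:  (array([61.86065674, -0.94846535]), [54.30548858642578, 121.63478088378906], np.float32(-0.15861472)) x range [0.0026 0.1212] face z 0.028862984470926167
wing 0 (array([0., 0.]), [0.0, 0.0], np.float32(0.0)) pca [nan nan] nanq.py:15: RuntimeWarning: Mean of empty slice.
  m=W[:,:2].mean(0);ev,V=np.linalg.eigh(np.cov(W[:,:2].T));a=np.degrees(np.arctan2(V[1,1],V[0,1]))
  ret = um.true_divide(
  avg = a.mean(axis, **keepdims_kw)
q.py:15: RuntimeWarning: Degrees of freedom <= 0 for slice
  m=W[:,:2].mean(0);ev,V=np.linalg.eigh(np.cov(W[:,:2].T));a=np.degrees(np.arctan2(V[1,1],V[0,1]))
  c *= np.true_divide(1, fact)
  c *= np.true_divide(1, fact)
```

View pics/f.png

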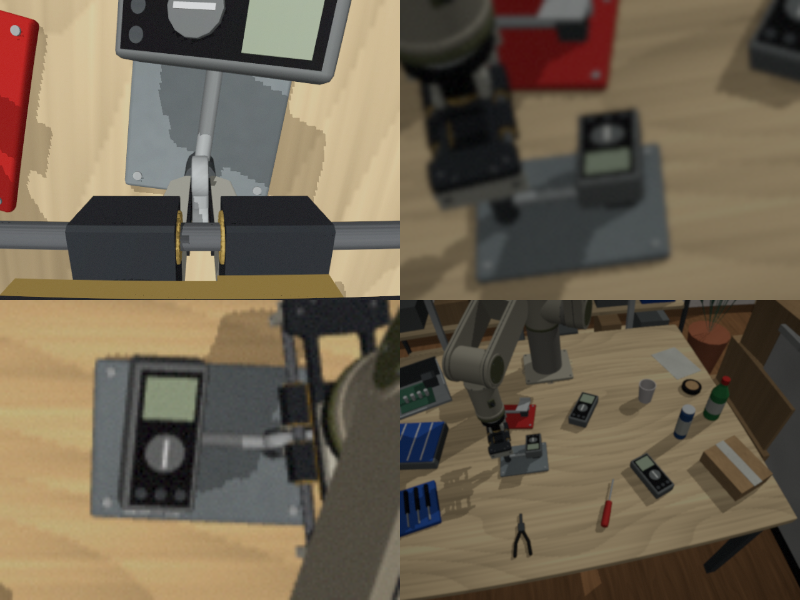

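The meter is still seated on the rest (wrist panel top, top-view panel (165,430)). The wing is held flush between the pads at (200,180), with a≈1.43, and the bystanders haven't moved. I'll hand it in.

```bash
python3 -c "
from plant import robot;print(robot.close_job())"
```

```text
the job is handed in; nothing more can be done
None
```

I laid the meter on the rest face up, display end uphill and foot at the lip, and let go of it. I then turned the wing screw until it seated and backed it off to about 1.43 rad. The job is handed in with the wing still gripped at that setting; no verdict came back.

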